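# Clamp a mallet-head blank with a ratchet knob

## Robot

A 7-joint arm with a two-finger parallel gripper is mounted at the origin on the work surface. World frame = base frame: x ahead of the robot, y to its left, z up, the work surface at z = 0. Lengths are in m, angles in rad, forces in N, time in s.
With the tool pointing down it reaches from about 0.425 to 0.925 m from the base axis. Payload 6.8 kg.
Tool frame: the origin (TCP) lies on the centre line of the jaws, within the pads' length; the fingertips stand 11 mm ahead of it and the grasp point (between the pads) lies 8 mm behind it; z points along the fingers, y is the direction in which the jaws open and shut (so a half turn about z gives the same grasp; the last joint's range is limited). The gripper opens to 85 mm and grips with 20 to 120 N. Pads are 22 mm wide; open, the fingers measure 114 mm over their backs; the gripper's body (76 mm by 85 mm) begins 54 mm behind the grasp point. The pads swing forward as they close: fully open they stand 13 mm farther back than shut.
Start: joints at [-1.312, 0.477, 0.022, 1.555, -0.011, 1.109, -0.083], TCP at [0.242, 0.63, 0.242] pointing down, gripper open.
Joint ranges: [-2.96, 2.96], [-0.34, 2.1], [-1.41, 1.46], [0.24, 2.44], [-1.37, 4.51], [0.17, 1.92], [-2.96, 2.96]. Speed limits (rad/s): [2.39, 2.39, 3.14, 3.14, 3.14, 3.14, 3.14].

## Interface

Orientations are given as a rotation vector (axis times angle).
In Python, from bench import r gives the robot as it stands.
- The arm moves only by the tool send_rows, never from a script. Its argument "deltas" is a list of rows, each a list of 7 numbers: the opening, from 0 (shut) to 1 (fully open), then the shift along the tool's x, y, z as a fraction of full scale, then the turn, a rotation vector about the tool's x, y, z as a fraction of full scale. In form: [[hand, x, y, z, ax, ay, az], ...]. A call has 1 to 20 rows; each row is the pose to reach, as a shift and turn from the pose commanded when the call began, along the tool's axes at that moment, turning the shorter way round; what a row does not reach only later rows make up. Full scale, the value 1, is 150 mm for a shift and 180 degrees for a turn. A row lasts 1/12 s, in which the tool goes at most 41.7 mm and 7.16 degrees, less where a joint would pass 70% of its speed; a pose out of reach is approached as far as the arm can. A call with a number of a shift or a turn outside -1 to 1 is refused whole. A call with a gripper value outside its range is refused whole. The fingers move at their own pace and stop on an object; "squeeze" is the grip in N (left out, the last holds). Time passes only in rows, so rows that repeat a pose let the fingers close. It gives the time, the measured TCP pose, the force and the opening at its end, in the units of the state.
- r.get_obs(): the state, without advancing time (a new reading comes with each control period).
- r.grab_frame(name): name is "scene" or "side" or "wrist"; returns a dict with "pixels" (480x640x3 uint8, red, green, blue), "camera_matrix" (3x3 intrinsics, pixels), "rvec" (rotation vector, rad) and "tvec" (3), from world to camera coordinates, as OpenCV has them. Camera axes: x right, y down, z forward; pixel columns grow to the right and rows downward; lengths in m; the calibration is good to about 2 mm. The wrist camera is an equidistant fisheye: a pixel r from the principal point sees the ray r / f radians off the axis. A picture is of the moment at which its call begins. There is no depth.
- r.hand_in(): hands the job in, once; it reports no verdict.
The state is a dict: "clock": time; "joints": joint angles; "qvel": joint speeds; "tau": joint torques, N m; "tcp_pos": TCP position; "orientation": TCP orientation; "contact_force": force on the tool from outside, world axes, zero at the start; "moment": the same for the moment, N m; "grip_width": finger opening in m.
Only numpy, scipy, OpenCV 4.12 (cv2) and the standard library are available. Lean on these libraries where they do the work, as an engineer would, in place of code of your own. Each camera call takes 0.05 s, during which the arm holds its last target. There are 200 camera calls.

## Task

Lay the squared mallet-head blank flat in the bed of the bench clamp, lengthwise between the fixed stop and the jaw, and let go of it. Then turn the winged ratchet knob clockwise, regripping as needed, until the jaw has clamped the blank against the stop and the knob slips and clicks: one or two clicks, no more. Leave the blank clamped and the other things on the bench where they are.

Things in the scene. Friction and masses are not known exactly. Their poses are not given: they have to be found in the camera images.
- vise: bench clamp fixed to the bench: wooden base 110 x 330 x 22 mm (x, y, z of its frame), origin at the centre of its underside, z up, long side along y. At its -y end a dark steel stop, face at y = -105 mm, 60 mm wide, 66 mm high over the bench; at its +y end a grey gear housing (x +-45, y 60 to 160 mm, 75 mm high) with the ratchet knob on top. Stop, jaw and knob axis all lie at x = 0.
- seat (a point): point on the bed (aluminium, 30 mm above the bench) where the centre of the blank's underside lies when it touches the stop: clamp x = 0, y = -45 mm. Axes as the clamp's. Two guide rails 5 mm high run along y beside it, inner faces at x = +-24 mm. Setting the blank down about 3 mm towards +y from here clears stop and nose; the jaw later pushes it along against the stop.
- jaw: steel jaw, 60 mm wide, 20 mm thick, 66 mm high; slides along the clamp's -y as the knob turns clockwise, 8 mm per rad. Origin at bench height, mid-thickness, x = 0. A round nose (26 mm diameter, axis 50 mm above the bench), tightly set, stands 2 to 11 mm proud of its -y face: differs each time, not measured. The nose meets the blank; at the start stop to nose is 5.5 to 18 mm longer than the blank
- knob_grip (a point): grip point of the knob, on its upright axis (clamp y = 110 mm), 120 mm above the bench, in the wing: an upright black bar 50 mm long (point's x), 14 mm thick (y), 98 to 134 mm above the bench, over a round flange of 38 mm radius. Clockwise from above closes the jaw (friction up to 0.16 N m; it stays where left); anticlockwise opens it. It turns 0.7 to 2.3 rad before the nose clamps the blank.
- click_pin (a point): steel pin in the knob's flange, 30 mm from the axis beyond one end of the wing (its top centre). With the blank clamped, the knob's torque climbs from at most 0.16 to about 0.5 N m, then the knob slips on its screw into the next notch (16 notches, 22.5 degrees apart) and the torque falls sharply or reverses: that is a click. The pin pops up 2.5 mm and falls back at each click.
- telltale (a joint): brass tell-tale pin of 3 mm radius in the centre of the wing's top, in metres: 0 at the start, rises 0.39 mm for each click (1 mm per radian of slip), finer than it can be measured
- blank: squared hardwood mallet-head blank, 40 x 120 x 46 mm (x, y, z of its frame), 0.1 to 0.25 kg, with a dark round mark on its top; origin at the centre of its underside, long side along its y. It may be laid either way round. The clamp pushes it along the bed against the stop.
- rung_end: bystander: upright round wooden offcut, 38 mm diameter, 62 mm high, origin at the centre of its underside
- wax_jar: bystander: round amber jar with steel lid, 68 mm diameter, 75 mm high, origin at the centre of its underside
- bench_brush: bystander: flat brush with a wooden handle and grey head, lying on the bench, origin under its middle
Things that resemble listed ones, but are neither listed nor needed, are in the scene too. Leave any pink or yellow look-alike of the blank alone.

How it is judged:
On the way, in this order (a step that is already met when the one before it is completed fails the run):
1. the blank lies flat in the bed between stop and jaw, let go, before any click (z of blank in the frame of vise between 0.027 and 0.034 m and x of blank in the frame of vise between -0.007 and 0.007 m and y of blank in the frame of vise between -0.05 and -0.025 m and contact force between the fingers and blank below 0.1 N and contact force between jaw and blank below 3 N and value of joint telltale below 0.0002 m), for 0.2 s.
2. the knob has drawn the jaw's nose firmly onto the blank (contact force between jaw and blank above 5 N), for 0.05 s.
3. the knob has slipped and clicked with the blank clamped (value of joint telltale above 0.0003 m and contact force between jaw and blank above 2 N), for 0.2 s.
At the end, for the whole second after the job is handed in: the blank lies flat on the bed (within 4 mm), within 7 mm of the centre line, up against the stop (within 4 mm), at rest and clamped by the jaw with more than 2 N; the knob has slipped one or two clicks in all (tell-tale 0.3 to 0.95 mm) (all of step 3 and value of joint telltale below 0.00095 m and z of blank in the frame of vise between 0.027 and 0.034 m and x of blank in the frame of vise between -0.007 and 0.007 m and y of blank in the frame of vise below -0.041 m and linear speed of blank below 0.01 m/s); the robot touches nothing.
It fails at once if the knob is wound on past its second click (value of joint telltale above 0.00102 m).
It fails at once if a bystander is moved by more than 30 mm (distance of any of rung_end, wax_jar, bench_brush from where it was at the start of the episode above 0.03 m).
It also fails if it takes over 72 s, if anything falls off the work surface, if the arm or the gripper's body presses on something with over 40 N, if the wrist force passes 120 N, or if a joint passes its speed limit or range.

## Working session

There is one attempt and no reset: what is moved stays moved. The work goes in short steps, Python scripts to look and compute and a tool call to move; the robot and the scene stay as the last step left them, time stands still between calls to the robot, and variables do not carry over. Pictures are saved under pics/ and viewed, about 8 in all and at most 12, crops included, and the job is handed in when it is done.

Besides the shell and the picture viewer there is one more tool, called after ">>>" as a command line: name --pt "numbers of a row" for each row, then --argument value for the rest. send_rows: Moves the arm, as the interface text tells. Shift numbers are shares of 150 mm and turn numbers shares of 180 degrees, none past 1 either way. Its arguments: {"type":"object","properties":{"deltas":{"type":"array","items":{"type":"array","items":{"type":"number"}}},"squeeze":{"type":"number"}},"required":["deltas"]}

```bash
ls; mkdir -p pics
python3 - <<'E'
from bench import r
import cv2,numpy as np
o=r.get_obs();print({k:np.round(v,3).tolist() for k,v in o.items()})
for n in("scene","side","wrist"):
    f=r.grab_frame(n);cv2.imwrite(f"pics/{n}0.png",f["pixels"][:,:,::-1]);np.savez(f"pics/{n}0.npz",**f)
    print(n,f["camera_matrix"].tolist(),f["rvec"],f["tvec"])
E
```

```text
pics
{'clock': 0.0, 'joints': [-1.312, 0.478, 0.022, 1.556, -0.011, 1.109, -0.083], 'qvel': [0.0, -0.0, 0.0, 0.0, -0.001, -0.0, -0.002], 'tau': [-0.0, -59.644, 1.608, -28.12, 0.012, 0.009, 0.0], 'tcp_pos': [0.242, 0.63, 0.241], 'orientation': [-0.573, -3.089, 0.003], 'contact_force': [0.098, 0.068, -0.069], 'moment': [0.015, -0.073, -0.012], 'grip_width': 0.085}
scene [[569.4914838874427, 0.0, 313.41640705385134], [0.0, 569.4914838874427, 234.509121170717], [0.0, 0.0, 1.0]] [ 1.86587303  1.78822635 -0.61378933] [ 1.10462018e-03 -3.71545025e-01  1.90583790e+00]
side [[443.39987355063886, 0.0, 322.54338005330186], [0.0, 443.39987355063886, 236.1606565470391], [0.0, 0.0, 1.0]] [ 2.394835   -0.68530594  0.22008946] [-0.46630773  0.26527679  0.97134007]
wrist [[371.64829954431775, 0.0, 314.2078487512841], [0.0, 371.64829954431775, 244.35933553856182], [0.0, 0.0, 1.0]] [-2.39609653 -1.64363742 -0.22537907] [-0.67420614 -0.03323458  0.37931488]
```

View pics/scene0.png

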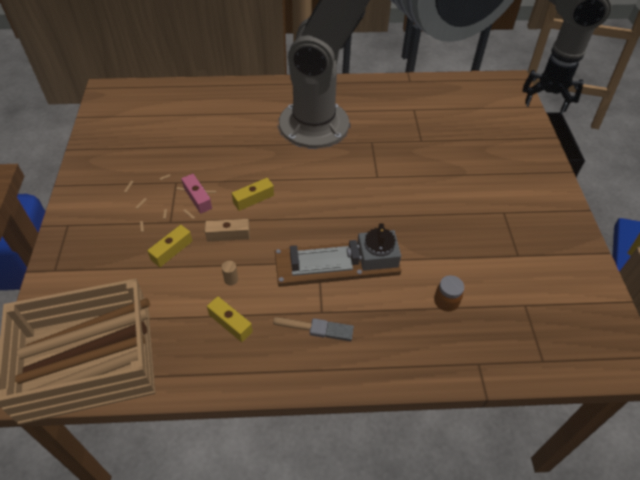

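View pics/side0.png

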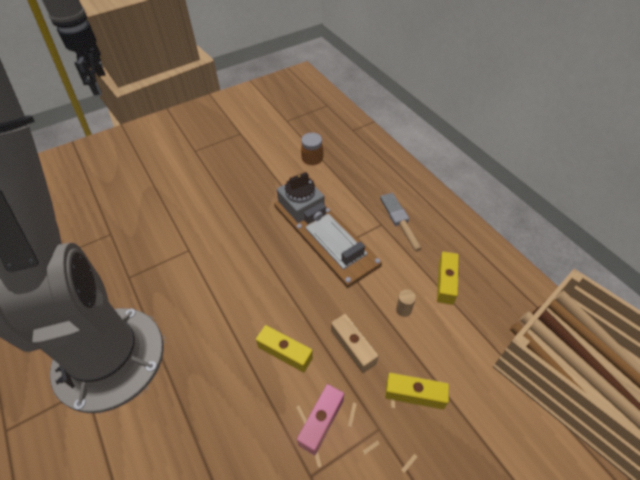

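Scene view: the natural-wood blank is at scene (227,229) and side (354,341). Look-alikes: pink at scene (196,192), yellow at (253,193), (170,245) and (229,318). The clamp spans (276..400, 225..283), with its stop at (294,258) and knob at (380,237). The blank matching the description is the plain-wood one. Next I'll view one close crop to check it.

```bash
cat > h.py <<'E'
import cv2,numpy as np
from scipy.spatial.transform import Rotation as R
def ray(f,uv):
    K=f["camera_matrix"];Rm=cv2.Rodrigues(f["rvec"])[0];d=np.array([(uv[0]-K[0,2])/K[0,0],(uv[1]-K[1,2])/K[1,1],1])
    return -Rm.T@f["tvec"],Rm.T@d
def rayfish(f,uv):
    K=f["camera_matrix"];Rm=cv2.Rodrigues(f["rvec"])[0];p=np.array([uv[0]-K[0,2],uv[1]-K[1,2]]);q=np.hypot(*p);t=q/K[0,0]
    d=np.r_[p/max(q,1e-9)*np.sin(t),np.cos(t)];return -Rm.T@f["tvec"],Rm.T@d
def plane(cd,z): c,d=cd;return c+d*(z-c[2])/d[2]
def tri(*cds):
    A=0;b=0
    for c,d in cds:
        d=d/np.linalg.norm(d);P=np.eye(3)-np.outer(d,d);A=A+P;b=b+P@c
    return np.linalg.solve(A,b)
def proj(f,p): return cv2.projectPoints(np.array(p,float).reshape(-1,3),f["rvec"],f["tvec"],f["camera_matrix"],None)[0].reshape(-1,2)
E
python3 - <<'E'
import cv2,numpy as np
a=cv2.imread("pics/scene0.png");b=cv2.imread("pics/side0.png")
A=cv2.resize(a[200:300,190:410],(800,364),interpolation=cv2.INTER_CUBIC)
B=cv2.resize(b[165:375,260:400],(0,0),fx=2,fy=2)
B=cv2.resize(b[165:290,270:390],(0,0),fx=1.9,fy=1.9,interpolation=cv2.INTER_CUBIC);C=cv2.resize(b[300:385,320:400],(0,0),fx=2.7,fy=2.7,interpolation=cv2.INTER_CUBIC)
o=np.zeros((600,800,3),np.uint8);o[:364]=A;o[364:364+min(236,B.shape[0]),:B.shape[1]]=B[:236];o[364:364+min(236,C.shape[0]),300:300+C.shape[1]]=C[:236]
cv2.imwrite("pics/crop1.png",o)
E
```

```text
(no output)
```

View pics/crop1.png

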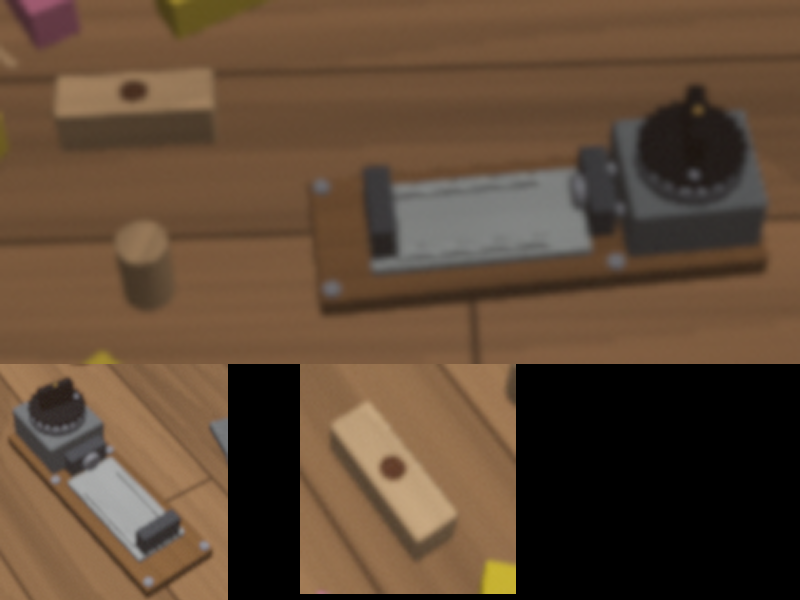

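The crop shows the plain-wood block with its dark mark at scene (227,225), pink and yellow ones excluded. The clamp's stop is on the left, its nose and jaw are at scene (351,251), and the wing's brass tell-tale is at about scene (382,230).

Run:
```python
from h import *
s=dict(np.load("pics/scene0.npz"));d=dict(np.load("pics/side0.npz"))
S=lambda x,y:ray(s,(190+x/3.636,200+y/3.64)); D=lambda x,y:ray(d,(270+x/1.9,165+(y-364)/1.9)); C=lambda x,y:ray(d,(320+(x-300)/2.7,300+(y-364)/2.7))
np.set_printoptions(precision=4,suppress=True)
print("mark",tri(S(133,91),C(393,468)))
for p in[(55,75),(213,68),(214,110),(57,117)]:print("blankS",plane(S(*p),.046))
for p in[(332,424),(370,402),(456,518),(415,545)]:print("blankD",plane(C(*p),.046))
print("tell",tri(S(697,110),D(58,391)),plane(S(697,110),.134),plane(D(58,391),.134))
for p in[(310,180),(322,300),(766,260)]:print("baseS",plane(S(*p),.022))
for p in[(10,440),(211,550),(150,592)]:print("baseD",plane(D(*p),.022))
for n,m in (("s",s),("d",d)):
    # base contour mask attempt: bed by colour
    im=m["pixels"];hsv=cv2.cvtColor(im,cv2.COLOR_RGB2HSV)
    k=((hsv[...,1]<50)&(hsv[...,2]>105)).astype(np.uint8)
    nn,l,st,ce=cv2.connectedComponentsWithStats(k)
    for i in range(1,nn):
        x,y,w,h,a=st[i]
        if (n=="s" and 280<ce[i][0]<360 and 240<ce[i][1]<280 or n=="d" and 300<ce[i][0]<380 and 200<ce[i][1]<270) and a>100:
            c=cv2.minAreaRect(cv2.findContours((l==i).astype(np.uint8),0,1)[0][0]);print(n,"bed",a,plane(ray(m,c[0]),.030))
```

```text
mark [ 0.4657 -0.2631  0.0441]
blankS [ 0.4489 -0.3227  0.046 ]
blankS [ 0.4466 -0.2025  0.046 ]
blankS [ 0.4879 -0.2007  0.046 ]
blankS [ 0.4901 -0.3182  0.046 ]
blankD [ 0.445  -0.2066  0.046 ]
blankD [ 0.482  -0.2063  0.046 ]
blankD [ 0.4829 -0.3238  0.046 ]
blankD [ 0.4441 -0.3247  0.046 ]
tell [0.5693 0.144  0.1261] [0.5722 0.146  0.134 ] [0.5664 0.1319 0.134 ]
baseS [ 0.5386 -0.1297  0.022 ]
baseS [ 0.6463 -0.1215  0.022 ]
baseS [0.6244 0.2018 0.022 ]
baseD [0.5101 0.184  0.022 ]
baseD [ 0.6405 -0.1248  0.022 ]
baseD [ 0.5383 -0.1356  0.022 ]
s bed 1113 [ 0.5824 -0.006   0.03  ]
d bed 155 [0.5898 0.1525 0.03  ]
d bed 1244 [ 0.5781 -0.004   0.03  ]
```

Blank centre is about (0.466, -0.263), with its long side along world y (yaw about +0.6°). The clamp yaw is about +4.5°. Its origin is about (0.580, 0.037), the seat about (0.583, -0.008) and the knob about (0.570, 0.146). Moving.

>>> send_rows --pt "1 -0.985 -0.335 0 0 0 0.38" --pt "1 -0.985 -0.335 0 0 0 0.38" --pt "1 -0.985 -0.335 0 0 0 0.38" --pt "1 -0.985 -0.335 0 0 0 0.38" --pt "1 -0.985 -0.335 0 0 0 0.38" --pt "1 -0.985 -0.335 0 0 0 0.38" --pt "1 -0.985 -0.335 0 0 0 0.38" --pt "1 -0.985 -0.335 0 0 0 0.38" --pt "1 -0.985 -0.335 0 0 0 0.38" --pt "1 -0.985 -0.335 0 0 0 0.38" --pt "1 -0.985 -0.335 0 0 0 0.38"

```text
clock: 1.07
tcp_pos: [0.3617, 0.5301, 0.2419]
orientation: [2.212, 2.23, -0.001]
contact_force: [-0.3, 0.9, 0.6]
grip_width: 0.0852
```

>>> send_rows --pt "1 -1 0.7 0 0 0 0" --pt "1 -1 0.7 0 0 0 0" --pt "1 -1 0.7 0 0 0 0" --pt "1 -1 0.7 0 0 0 0" --pt "1 -1 0.7 0 0 0 0"

```text
clock: 1.48
tcp_pos: [0.4726, 0.3746, 0.2426]
orientation: [2.213, 2.225, -0.001]
contact_force: [1.1, -1.4, 1.2]
grip_width: 0.085
```

>>> send_rows --pt "1 -1 0.4 0 0 0 0" --pt "1 -1 0.4 0 0 0 0" --pt "1 -1 0.4 0 0 0 0" --pt "1 -1 0.4 0 0 0 0" --pt "1 -1 0.4 0 0 0 0"

```text
clock: 1.9
tcp_pos: [0.5333, 0.2221, 0.2428]
orientation: [2.218, 2.219, -0.002]
contact_force: [0.0, -0.6, 0.7]
grip_width: 0.0853
```

Run:
```python
from bench import r
import cv2,numpy as np
f=r.grab_frame("wrist");cv2.imwrite("pics/w1.png",f["pixels"][:,:,::-1]);np.savez("pics/w1.npz",**f)
o=r.get_obs();print(o["tcp_pos"],o["joints"],f["rvec"],f["tvec"])
```

```text
[0.53185001 0.22651021 0.24263531] [-0.84334593  0.33217728  0.4191042   1.81548234 -0.15373862  1.02589787
 -0.36056431] [-2.86336002e+00  1.88269307e-03 -2.74141432e-03] [-0.53253952  0.17873402  0.43913892]
```

View pics/w1.png

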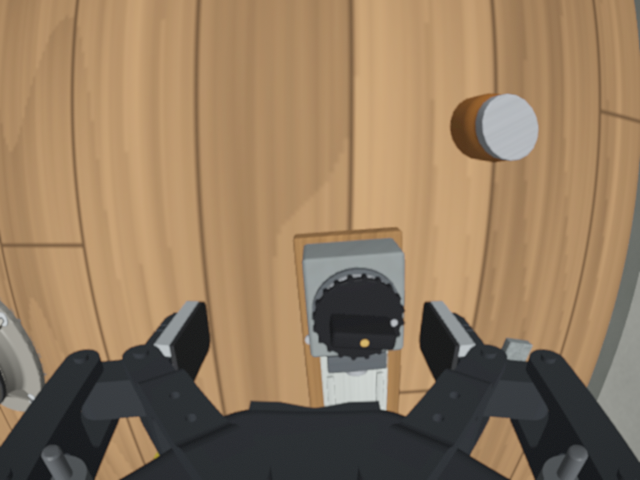

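The wrist view shows the knob close up: brass tell-tale at (364,343), click pin at (394,323), and the wing lying roughly along world x. The jar is at (507,127), well clear.

Run:
```python
from h import *
f=dict(np.load("pics/w1.npz"));np.set_printoptions(precision=4,suppress=True)
im=f["pixels"].astype(int);sub=im[325:360,345:385];k=(sub[...,0]-sub[...,2]>70)&(sub[...,0]>130)
ys,xs=np.nonzero(k);u=(345+xs.mean(),325+ys.mean());print(u,len(xs))
t=plane(rayfish(f,u),.134);print("tell",t)
for z in(.097,.1,.103):
    p=plane(rayfish(f,(394,323)),z);v=p-t;print("pin",p,np.hypot(*v[:2]),np.degrees(np.arctan2(v[1],v[0])))
for p in[(294,236),(401,229)]:print("base end",plane(rayfish(f,p),.022))
for p in[(303.5,257),(405,247),(385,403),(325,403)]:print(plane(rayfish(f,p),.075 if p[1]<300 else .03))
```

```text
(np.float64(364.17857142857144), np.float64(342.69642857142856)) 56
tell [0.57   0.1464 0.134 ]
pin [0.6006 0.1428 0.097 ] 0.03086089550430895 -6.687988091838518
pin [0.5999 0.1444 0.1   ] 0.029974641199152902 -3.7882119645840087
pin [0.5991 0.146  0.103 ] 0.029169712474691457 -0.7201580114650101
base end [0.5129 0.1999 0.022 ]
base end [0.6189 0.207  0.022 ]
[0.5235 0.1953 0.075 ]
[0.6104 0.204  0.075 ]
[ 0.6173 -0.0043  0.03  ]
[ 0.5452 -0.0011  0.03  ]
```

>>> send_rows --pt "1 -1 0 0 0 0 0" --pt "1 -1 0 0 0 0 0" --pt "1 -1 0 0 0 0 0" --pt "1 -1 0 0 0 0 0" --pt "1 -1 0 0 0 0 0"

```text
clock: 2.37
tcp_pos: [0.5313, 0.076, 0.2426]
orientation: [2.216, 2.225, -0.002]
contact_force: [0.5, -0.1, -0.3]
grip_width: 0.0854
```

>>> send_rows --pt "1 -1 -0.15 0 0 0 0" --pt "1 -1 -0.15 0 0 0 0" --pt "1 -1 -0.15 0 0 0 0" --pt "1 -1 -0.15 0 0 0 0" --pt "1 -1 -0.15 0 0 0 0" --pt "1 -1 -0.15 0 0 0 0"

```text
clock: 2.87
tcp_pos: [0.5106, -0.0684, 0.2424]
orientation: [-2.21, -2.232, -0.001]
contact_force: [-0.0, 0.7, -0.3]
grip_width: 0.0852
```

Run:
```python
from bench import r
from h import *
f=r.grab_frame("wrist");cv2.imwrite("pics/w2.png",f["pixels"][:,:,::-1]);np.savez("pics/w2.npz",**f)
o=r.get_obs();print(o["tcp_pos"],o["orientation"])
```

```text
[ 0.51095327 -0.0667761   0.24225112] [-2.20727280e+00 -2.23481980e+00 -1.07325493e-03]
```

View pics/w2.png

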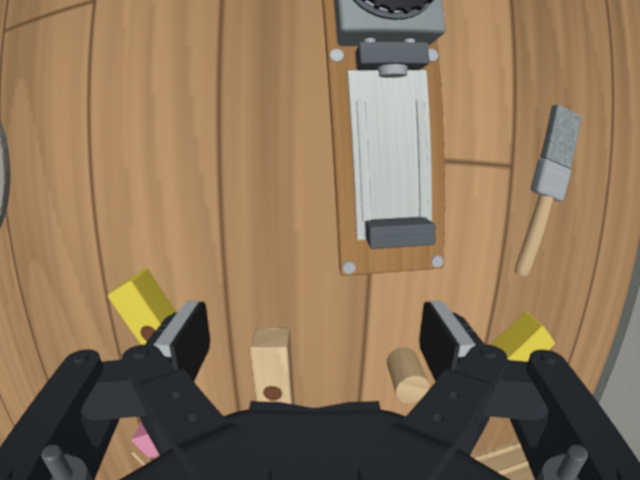

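The wrist view shows the empty bed (348..432, 70..240), the stop at (402,233), and the nose at (393,70). The blank is at (272,370) with its mark at (272,394). The rung (408,375) and brush (550,180) are clear of it.

Run:
```python
from h import *
f=dict(np.load("pics/w2.npz"));np.set_printoptions(precision=4,suppress=True)
P=lambda u,v,z:plane(rayfish(f,(u,v)),z)
print("cam",rayfish(f,(320,240))[0])
print("mark",P(272.5,394,.046)); print("top edge",P(251,347,.046),P(289.5,345,.046))
print("left edge",P(253,400,.046))
print("base",P(340,274,.022),P(445,268,.022)); print("bed",P(348,71,.03),P(427,69,.03),P(358,240,.03))
print("rails",P(358,100,.035),P(364,230,.035),P(418,100,.035),P(424,215,.035))
print("stop top",P(367,222,.066),P(434,219,.066),P(370,247,.066),P(436,244,.066),"nose",P(393,72,.05))
im=f["pixels"];cv2.imwrite("pics/w2c.png",np.hstack([cv2.resize(im[300:420,240:310],(0,0),fx=4,fy=4),cv2.resize(im[30:280,330:450],(0,0),fx=1.92,fy=1.92)])[:,:,::-1])
```

```text
cam [0.509  0.0008 0.3741]
mark [ 0.465 -0.264  0.046]
top edge [ 0.4454 -0.2022  0.046 ] [ 0.4855 -0.1984  0.046 ]
left edge [ 0.4423 -0.2741  0.046 ]
base [ 0.5362 -0.1291  0.022 ] [ 0.6472 -0.1228  0.022 ]
bed [0.5394 0.0685 0.03  ] [0.6143 0.0758 0.03  ] [ 0.552  -0.0912  0.03  ]
rails [0.5482 0.0407 0.035 ] [ 0.5567 -0.0801  0.035 ] [0.6041 0.044  0.035 ] [ 0.6146 -0.0645  0.035 ]
stop top [ 0.5547 -0.0656  0.066 ] [ 0.6146 -0.0619  0.066 ] [ 0.5583 -0.0878  0.066 ] [ 0.6186 -0.0846  0.066 ] nose [0.5771 0.0659 0.05  ]
```

View pics/w2c.png

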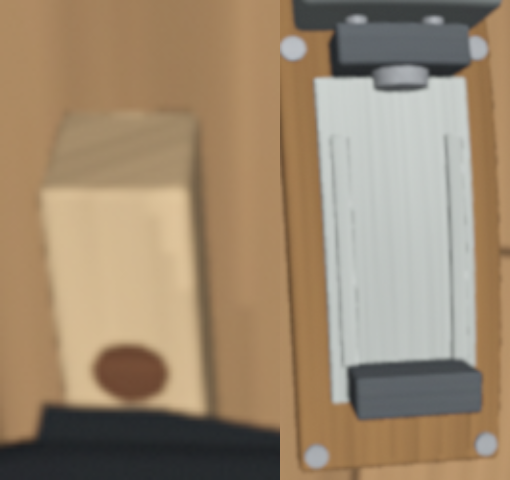

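Blank and clamp agree within 2 mm across views: centre (0.466, -0.263), clamp yaw 4.4°, seat about (0.582, -0.007). Now the approach.

>>> send_rows --pt "1 -1 -0.2 0.6 0 0 0" --pt "1 -1 -0.2 0.6 0 0 0" --pt "1 -1 -0.2 0.6 0 0 0" --pt "1 -1 -0.2 0.6 0 0 0" --pt "1 -1 -0.2 0.6 0 0 0" --pt "1 -1 -0.2 0.6 0 0 0" --pt "1 -1 -0.2 0.6 0 0 0"

```text
clock: 3.5
tcp_pos: [0.4829, -0.2167, 0.1517]
orientation: [-2.206, -2.234, -0.0]
contact_force: [0.4, 0.4, -0.1]
grip_width: 0.0853
```

Run:
```python
from bench import r
from h import *
o=r.get_obs();M=R.from_rotvec(o["orientation"]).as_matrix();print(o["tcp_pos"])
print("shift/150:",M.T@(np.array([.466,-.263,.018])-o["tcp_pos"])/.15,"yaw x",np.degrees(np.arctan2(M[1,0],M[0,0])))
```

```text
[ 0.48293839 -0.21674594  0.15171807]
shift/150: [-0.30782153 -0.11593165  0.89125378] yaw x 90.72270559870942
```

>>> send_rows --pt "1 -0.31 -0.116 0.2 0 0 0" --pt "1 -0.31 -0.116 0.4 0 0 0" --pt "1 -0.31 -0.116 0.6 0 0 0" --pt "1 -0.31 -0.116 0.8 0 0 0" --pt "1 -0.31 -0.116 0.89 0 0 0" --pt "1 -0.31 -0.116 0.89 0 0 0" --pt "0.3 -0.31 -0.116 0.89 0 0 0" --pt "0.3 -0.31 -0.116 0.89 0 0 0" --pt "0.3 -0.31 -0.116 0.89 0 0 0" --pt "0.3 -0.31 -0.116 0.89 0 0 0" --pt "0.3 -0.31 -0.116 0.89 0 0 0" --pt "0.3 -0.31 -0.116 0.89 0 0 0" --pt "0.3 -0.31 -0.116 0.89 0 0 0" --pt "0.3 -0.31 -0.116 0.89 0 0 0" --squeeze 40

```text
clock: 4.67
tcp_pos: [0.4666, -0.2651, 0.0204]
orientation: [2.208, 2.232, 0.003]
contact_force: [0.0, 1.9, 6.3]
grip_width: 0.0395
```

>>> send_rows --pt "0.3 0 0 -0.2 0 0 0" --pt "0.3 0 0 -0.4 0 0 0" --pt "0.3 0 0 -0.6 0 0 0" --pt "0.3 0.2 0.1 -0.8 0 0 -0.01" --pt "0.3 0.4 0.2 -0.8 0 0 -0.02" --pt "0.3 0.6 0.3 -0.8 0 0 -0.02" --pt "0.3 0.8 0.5 -0.8 0 0 -0.02" --pt "0.3 1 0.7 -0.8 0 0 -0.02" --pt "0.3 1 0.77 -0.8 0 0 -0.02" --pt "0.3 1 0.77 -0.8 0 0 -0.02"

```text
clock: 5.5
tcp_pos: [0.5828, -0.1098, 0.1395]
orientation: [2.13, 2.307, 0.005]
contact_force: [-0.1, -0.2, -1.5]
grip_width: 0.0398
```

>>> send_rows --pt "0.3 0.25 0 0 0 0 0" --pt "0.3 0.5 0 0 0 0 0" --pt "0.3 0.74 0 0 0 0 0" --pt "0.3 0.74 0 0 0 0 0" --pt "0.3 0.74 0 0 0 0 0"

```text
clock: 5.92
tcp_pos: [0.5703, -0.0009, 0.139]
orientation: [-2.133, -2.305, -0.001]
contact_force: [0.5, -0.7, -1.5]
grip_width: 0.0398
```

Run:
```python
from bench import r
from h import *
for n in ("wrist","side"):
    f=r.grab_frame(n);np.savez(f"pics/{n}3.npz",**f);cv2.imwrite(f"pics/{n}3.png",f["pixels"][:,:,::-1])
o=r.get_obs();M=R.from_rotvec(o["orientation"]).as_matrix();print(o["tcp_pos"],o["grip_width"],o["contact_force"])
print("yaw x",np.degrees(np.arctan2(M[1,0],M[0,0])),"tilt",M[:,2])
w=cv2.imread("pics/wrist3.png");s=cv2.imread("pics/side3.png")
cv2.imwrite("pics/m3.png",np.hstack([cv2.resize(w[150:480,150:490],(412,400)),cv2.resize(s[130:330,220:410],(380,400))]))
```

```text
[ 0.5706064  -0.00457344  0.13925822] 0.040044722547383976 [ 0.04721194 -0.35530851 -1.18997255]
yaw x 94.12465188219186 tilt [ 2.89063662e-04 -5.34578129e-04 -9.99999815e-01]
```

View pics/m3.png

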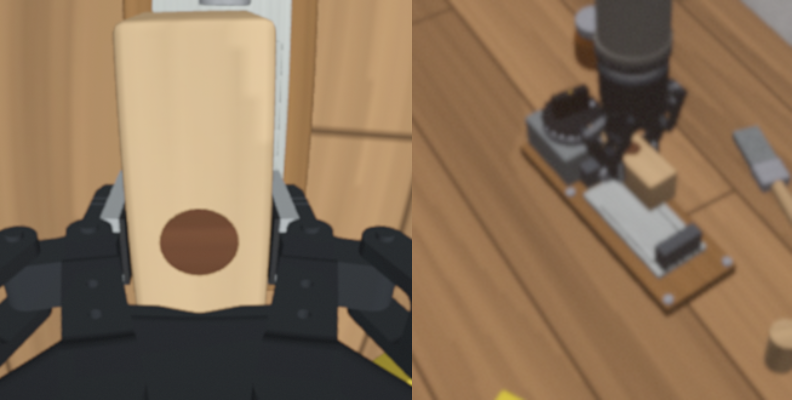

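The blank hangs straight in the hand: far top edge at wrist (247..374,167), mark at (314,349), and the jaws symmetric about it.

Run:
```python
from h import *
f=dict(np.load("pics/wrist3.npz"));t=np.array([.5706,-.00457,.1393]);z=t[2]-.0204+.046
a=np.radians(94.12);M=np.array([[np.cos(a),np.sin(a)],[np.sin(a),-np.cos(a)]]) # cols tool x, tool y
for n,p in dict(L=(247.4,168.2),Rr=(374.4,166.5),mark=(314,349)).items():
    q=plane(rayfish(f,p),z);print(n,q,(M.T@(q-t)[:2])*1000)
u=np.radians(94.4);y=np.array([np.cos(u),np.sin(u)])
tgt=np.array([.5787-.0005,.0375])+(-.041)*y;print("blank target",tgt,"delta tool/150",M.T@(tgt-t[:2])/.15)
```

```text
L [0.54559654 0.05961964 0.1649    ] [ 65.82014556 -20.3271043 ]
Rr [0.58180834 0.0628136  0.1649    ] [66.40419476 16.02059558]
mark [0.56905201 0.00261359 0.1649    ] [ 7.2762467  -1.02787973]
blank target [ 0.58134548 -0.00337916] delta tool/150 [0.00277163 0.07202178]
```

>>> send_rows --pt "0.3 -0.017 0.072 0 0 0 0" --pt "0.3 -0.017 0.072 0 0 0 0" --pt "0.3 -0.017 0.072 0.1 0 0 0" --pt "0.3 -0.017 0.072 0.2 0 0 0" --pt "0.3 -0.017 0.072 0.25 0 0 0" --pt "0.3 -0.017 0.072 0.25 0 0 0" --pt "0.3 -0.017 0.072 0.25 0 0 0"

```text
clock: 6.6
tcp_pos: [0.5816, -0.0062, 0.1013]
orientation: [-2.14, -2.299, 0.001]
contact_force: [0.3, 0.9, -1.4]
grip_width: 0.0395
```

Run:
```python
from bench import r
from h import *
o=r.get_obs();print(o["tcp_pos"],o["contact_force"])
f=r.grab_frame("wrist");np.savez("pics/wrist4.npz",**f);s=r.grab_frame("side")["pixels"];g=r.grab_frame("scene")["pixels"];w=f["pixels"]
cv2.imwrite("pics/m4.png",np.hstack([cv2.resize(w[60:420,210:410],(333,600)),np.vstack([cv2.resize(s[165:290,270:390],(312,300)),cv2.resize(g[210:290,270:390],(312,300))])])[:,:,::-1])
```

```text
[ 0.58163447 -0.00617094  0.10129245] [ 0.2532468   0.92321286 -1.40356878]
```

View pics/m4.png

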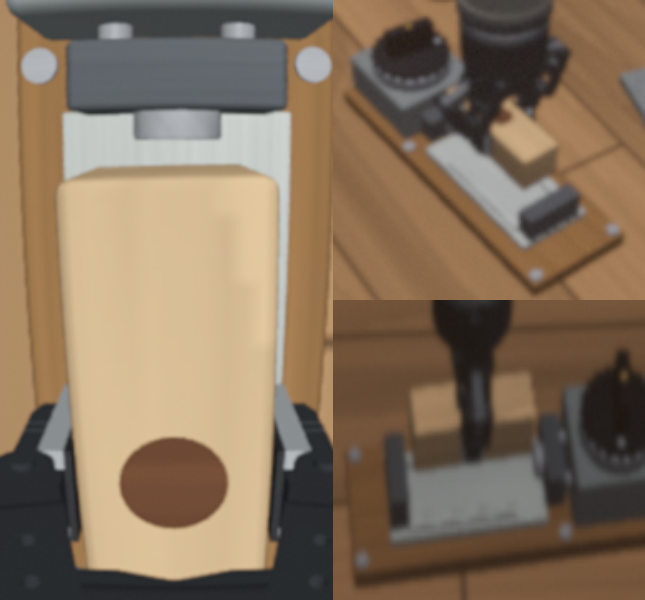

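The blank sits square over the bed, clear of the nose and the stop in all three views. Lowering it.

>>> send_rows --pt "0.3 0 0 0.08 0 0 0" --pt "0.3 0 0 0.16 0 0 0" --pt "0.3 0 0 0.22 0 0 0" --pt "0.3 0 0 0.28 0 0 0" --pt "0.3 0 0 0.31 0 0 0" --pt "0.3 0 0 0.325 0 0 0" --pt "0.3 0 0 0.325 0 0 0" --pt "0.3 0 0 0.325 0 0 0"

```text
clock: 7.42
tcp_pos: [0.5821, -0.0053, 0.0526]
orientation: [2.139, 2.301, 0.0]
contact_force: [1.4, -0.2, -1.1]
grip_width: 0.0395
```

>>> send_rows --pt "0.3 0 0 0.01 0 0 0" --pt "0.3 0 0 0.016 0 0 0" --pt "0.3 0 0 0.016 0 0 0" --pt "0.3 0 0 0.016 0 0 0"

```text
clock: 7.75
tcp_pos: [0.5824, -0.0051, 0.0505]
orientation: [2.138, 2.301, 0.001]
contact_force: [-0.2, -0.4, -1.0]
grip_width: 0.0396
```

>>> send_rows --pt "0.3 0 0 0.01 0 0 0" --pt "0.3 0 0 0.015 0 0 0" --pt "0.3 0 0 0.015 0 0 0"

```text
clock: 8.0
tcp_pos: [0.5824, -0.0051, 0.0504]
orientation: [-2.139, -2.3, -0.003]
contact_force: [-9.2, 1.1, 22.8]
grip_width: 0.0398
```

>>> send_rows --pt "0.3 0 0 -0.008 0 0 0" --pt "0.3 0 0 -0.01 0 0 0" --pt "0.9 0 0 -0.01 0 0 0" --pt "0.9 0 0 -0.01 0 0 0" --pt "0.9 0 0 -0.01 0 0 0" --pt "0.9 0 0 -0.01 0 0 0" --pt "0.9 0 0 -0.01 0 0 0" --pt "0.9 0 0 -0.2 0 0 0" --pt "0.9 0 0 -0.45 0 0 0" --pt "0.9 0 0 -0.7 0 0 0" --pt "0.9 0 0 -0.95 0 0 0" --pt "0.9 0 0 -1 0 0 0" --pt "0.9 0 0 -1 0 0 0" --pt "0.9 0 0 -1 0 0 0"

```text
clock: 9.17
tcp_pos: [0.5817, -0.0049, 0.1975]
orientation: [-2.138, -2.301, -0.001]
contact_force: [0.0, 0.0, 0.1]
grip_width: 0.0768
```

Run:
```python
from bench import r
from h import *
o=r.get_obs();print(o["tcp_pos"],o["contact_force"],o["joints"])
f=r.grab_frame("wrist");np.savez("pics/wrist5.npz",**f);s=r.grab_frame("side")["pixels"];w=f["pixels"]
cv2.imwrite("pics/m5.png",np.hstack([cv2.resize(w[30:430,210:450],(360,600)),cv2.resize(s[165:290,270:390],(430,600))])[:,:,::-1])
```

```text
[ 0.58174366 -0.00487076  0.1974956 ] [0.04876195 0.01766562 0.11926579] [-0.52268749  0.41066549  0.55094239  1.85802936 -0.26142208  0.94480898
  0.21912291]
```

View pics/m5.png

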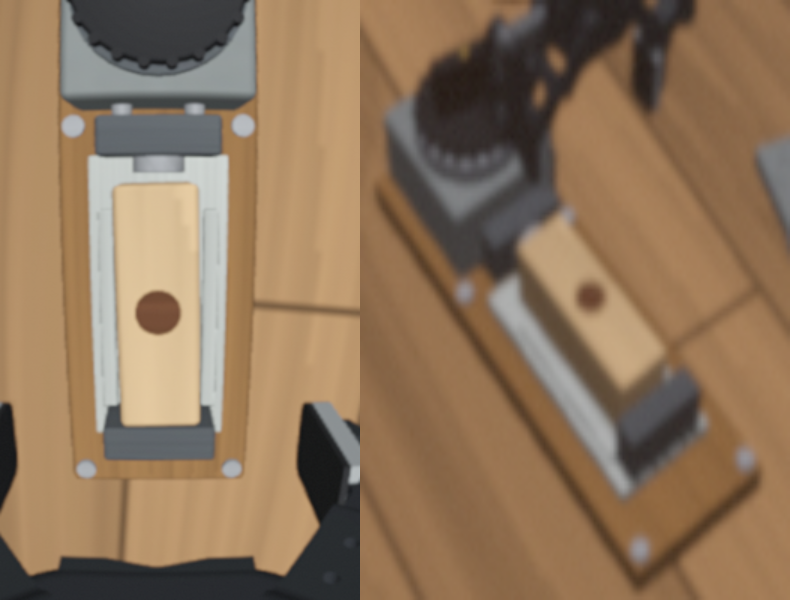

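The blank is flat between the rails, just off the stop, with the hand clear. Mark at crop (158,312). Now to the knob, with the tool turned so that one grip leaves over 4 rad of clockwise travel on the last joint.

>>> send_rows --pt "0.9 0.2 0 -0.22 0 0 -0.04" --pt "0.9 0.4 0 -0.22 0 0 -0.08" --pt "0.9 0.6 0 -0.22 0 0 -0.12" --pt "0.9 0.8 0 -0.22 0 0 -0.16" --pt "0.9 1 0 -0.22 0 0 -0.2" --pt "0.9 1 0 -0.22 0 0 -0.24" --pt "0.9 1 0 -0.22 0 0 -0.28" --pt "0.9 1 0 -0.22 0 0 -0.32" --pt "0.9 1 0 -0.22 0 0 -0.36" --pt "0.9 1 0 -0.22 0 0 -0.4" --pt "0.9 1 0 -0.22 0 0 -0.44" --pt "0.9 1 0 -0.22 0 0 -0.464" --pt "0.9 1 0 -0.22 0 0 -0.464" --pt "0.9 1 0 -0.22 0 0 -0.464"

```text
clock: 10.43
tcp_pos: [0.5703, 0.1441, 0.2292]
orientation: [-0.067, -3.138, 0.001]
contact_force: [0.1, 0.1, -0.0]
grip_width: 0.0767
```

Run:
```python
from bench import r
from h import *
np.set_printoptions(precision=4,suppress=True)
o=r.get_obs();M=R.from_rotvec(o["orientation"]).as_matrix();print(o["tcp_pos"],o["joints"],"yaw x",np.degrees(np.arctan2(M[1,0],M[0,0])),o["moment"])
f=r.grab_frame("wrist");np.savez("pics/wrist6.npz",**f);w=f["pixels"]
cv2.imwrite("pics/m6.png",cv2.resize(w[220:460,180:460],(700,600),interpolation=cv2.INTER_CUBIC)[:,:,::-1])
```

```text
[0.5703 0.1441 0.2292] [-0.5249  0.3517  0.2182  1.7932 -0.0883  1.0091  1.2556] yaw x 177.54126718296249 [-0.0504 -0.0475 -0.0082]
```

View pics/m6.png

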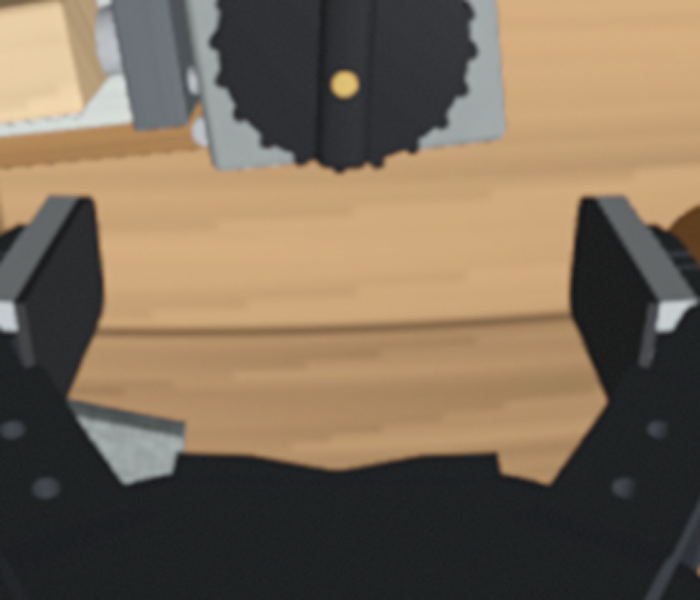

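The wing lies along the tool's x, upright in the image at crop x≈345, with the tell-tale at wrist (318,253.6). The wing is between the jaws in y.

Run:
```python
from h import *
f=dict(np.load("pics/wrist6.npz"));a=np.radians(177.54)
q=plane(rayfish(f,(318,253.6)),.134);d=(q-[.5703,.1441,0])[:2];tx=np.array([np.cos(a),np.sin(a)]);ty=np.array([np.sin(a),-np.cos(a)])
print(q,d@tx/.15,d@ty/.15)
for p in[(0.4*373+180,222),(.4*370+180,275),(.4*322+180,222),(.4*318+180,270)]:print(plane(rayfish(f,p),.134))
```

```text
[0.57058909 0.1468724  0.134     ] -0.0011321510008920617 0.01854836016658371
[0.55028669 0.15473204 0.134     ]
[0.58544381 0.15277038 0.134     ]
[0.54972645 0.14199929 0.134     ]
[0.58138415 0.1394206  0.134     ]
```

>>> send_rows --pt "0.9 0 0.019 0.2 0 0 0" --pt "0.9 0 0.019 0.4 0 0 0.006" --pt "0.9 0 0.019 0.6 0 0 0.006" --pt "0.9 0 0.019 0.73 0 0 0.006" --pt "0.9 0 0.019 0.76 0 0 0.006" --pt "0.9 0 0.019 0.76 0 0 0.006" --pt "0.5 0 0.019 0.76 0 0 0.006" --pt "0.5 0 0.019 0.76 0 0 0.006" --pt "0.5 0 0.019 0.76 0 0 0.006" --pt "0.05 0 0.019 0.76 0 0 0.006" --pt "0.05 0 0.019 0.76 0 0 0.006" --pt "0.05 0 0.019 0.76 0 0 0.006" --pt "0.05 0 0.019 0.76 0 0 0.006" --pt "0.05 0 0.019 0.76 0 0 0.006" --pt "0.05 0 0.019 0.76 0 0 0.006" --pt "0.05 0 0.019 0.76 0 0 0.006" --squeeze 40

```text
clock: 11.82
tcp_pos: [0.5716, 0.1463, 0.1179]
orientation: [0.095, 3.139, -0.001]
contact_force: [-2.1, -3.9, 5.8]
grip_width: 0.0131
```

```bash
cat > st.py <<'E'
from bench import r
from h import *
np.set_printoptions(precision=3,suppress=True)
o=r.get_obs();M=R.from_rotvec(o["orientation"]).as_matrix();print(o["clock"],o["tcp_pos"],o["joints"],"yaw",np.degrees(np.arctan2(M[1,0],M[0,0])),"F",o["contact_force"],"M",o["moment"],"tau7",o["tau"][6],o["grip_width"])
E
python3 st.py
```

```text
11.8167 [0.572 0.146 0.118] [-0.506  0.488  0.195  1.881 -0.128  0.783  1.268] yaw 176.5450506975104 F [-2.058 -3.92   5.775] M [-0.533  0.404 -0.094] tau7 0.08924562949687243 0.013087395337251341
```

>>> send_rows --pt "0.05 0 0 0 0 0 0.035" --pt "0.05 0 0 0 0 0 0.07" --pt "0.05 0 0 0 0 0 0.1" --pt "0.05 0 0 0 0 0 0.1"

```text
clock: 12.15
tcp_pos: [0.5716, 0.1462, 0.1179]
orientation: [0.591, 3.084, -0.001]
contact_force: [-1.1, -3.4, 6.4]
grip_width: 0.0136
```

```bash
python3 st.py
```

```text
12.15 [0.572 0.146 0.118] [-0.568  0.495  0.276  1.886 -0.183  0.785  0.999] yaw 158.2921970540282 F [-1.067 -3.406  6.35 ] M [-0.699  0.296  0.049] tau7 -1.0830461606383324 0.01355069975280615
```

>>> send_rows --pt "0.05 0 0 0 0 0 0.035" --pt "0.05 0 0 0 0 0 0.07" --pt "0.05 0 0 0 0 0 0.1" --pt "0.05 0 0 0 0 0 0.1"

```text
clock: 12.48
tcp_pos: [0.5716, 0.146, 0.1179]
orientation: [1.067, 2.954, -0.001]
contact_force: [-1.4, -2.9, 6.9]
grip_width: 0.0132
```

```bash
python3 st.py
```

```text
12.4833 [0.572 0.146 0.118] [-0.628  0.504  0.357  1.89  -0.238  0.789  0.735] yaw 140.288115331002 F [-1.393 -2.912  6.909] M [-0.758  0.338  0.008] tau7 -1.0873893275856972 0.013241334527861725
```

>>> send_rows --pt "0.05 0 0 0 0 0 0.03" --pt "0.05 0 0 0 0 0 0.05" --pt "0.05 0 0 0 0 0 0.05" --pt "0.05 0 0 0 0 0 0.05"

```text
clock: 12.82
tcp_pos: [0.5716, 0.146, 0.1179]
orientation: [1.288, 2.864, -0.001]
contact_force: [-1.7, -3.6, 7.2]
grip_width: 0.0132
```

```bash
python3 st.py
```

```text
12.8167 [0.572 0.146 0.118] [-0.656  0.51   0.396  1.892 -0.266  0.791  0.608] yaw 131.55468044575014 F [-1.731 -3.551  7.222] M [-0.762  0.363  0.076] tau7 -0.16864808276295662 0.01321866557464981
```

>>> send_rows --pt "0.05 0 0 0 0 0 0.03" --pt "0.05 0 0 0 0 0 0.06" --pt "0.05 0 0 0 0 0 0.06" --pt "0.05 0 0 0 0 0 0.06"

```text
clock: 13.15
tcp_pos: [0.5715, 0.1459, 0.1179]
orientation: [1.553, 2.73, -0.001]
contact_force: [-1.2, -3.6, 6.6]
grip_width: 0.0129
```

```bash
python3 st.py
```

```text
13.15 [0.572 0.146 0.118] [-0.692  0.518  0.445  1.894 -0.302  0.795  0.452] yaw 120.7398000707081 F [-1.227 -3.58   6.637] M [-0.829  0.367  0.059] tau7 -0.17339608166366816 0.012880449444577273
```

>>> send_rows --pt "0.05 0 0 0 0 0 0.03" --pt "0.05 0 0 0 0 0 0.06" --pt "0.05 0 0 0 0 0 0.06" --pt "0.05 0 0 0 0 0 0.06"

```text
clock: 13.48
tcp_pos: [0.5715, 0.1459, 0.1179]
orientation: [1.803, 2.572, -0.001]
contact_force: [-2.6, -3.3, 7.1]
grip_width: 0.0132
```

```bash
python3 st.py
```

```text
13.4833 [0.571 0.146 0.118] [-0.728  0.527  0.494  1.897 -0.337  0.8    0.296] yaw 109.93404594713331 F [-2.636 -3.257  7.088] M [-0.88   0.436 -0.023] tau7 -0.17077398486435413 0.013151645237832866
```

>>> send_rows --pt "0.05 0 0 0 0 0 0.03" --pt "0.05 0 0 0 0 0 0.06" --pt "0.05 0 0 0 0 0 0.06" --pt "0.05 0 0 0 0 0 0.06"

```text
clock: 13.82
tcp_pos: [0.5714, 0.1458, 0.1179]
orientation: [2.037, 2.391, -0.001]
contact_force: [-2.1, -3.4, 8.2]
grip_width: 0.0133
```

```bash
python3 st.py
```

```text
13.8167 [0.571 0.146 0.118] [-0.763  0.538  0.544  1.899 -0.374  0.807  0.141] yaw 99.1379924314427 F [-2.111 -3.393  8.247] M [-0.896  0.528  0.078] tau7 -0.17187378834933043 0.013320994819523103
```

>>> send_rows --pt "0.05 0 0 0 0 0 0.03" --pt "0.05 0 0 0 0 0 0.05" --pt "0.05 0 0 0 0 0 0.05" --pt "0.05 0 0 0 0 0 0.05"

```text
clock: 14.15
tcp_pos: [0.5714, 0.146, 0.1179]
orientation: [2.217, 2.225, -0.001]
contact_force: [-3.5, -3.8, 8.1]
grip_width: 0.0135
```

```bash
python3 st.py
```

```text
14.15 [0.571 0.146 0.118] [-0.792  0.547  0.585  1.901 -0.405  0.813  0.013] yaw 90.21372035227151 F [-3.532 -3.804  8.118] M [-0.962  0.576  0.355] tau7 -0.4549094382673502 0.013457073970903245
```

Torque has jumped at about 86° (tau7 -0.17 → -0.45), so the nose is on the blank. Small steps now.

>>> send_rows --pt "0.05 0 0 0 0 0 0.012" --pt "0.05 0 0 0 0 0 0.012" --pt "0.05 0 0 0 0 0 0.012"

```text
clock: 14.4
tcp_pos: [0.5714, 0.1459, 0.118]
orientation: [2.258, 2.183, -0.001]
contact_force: [-2.7, -4.7, 9.0]
grip_width: 0.0132
```

```bash
python3 st.py
```

```text
14.4 [0.571 0.146 0.118] [-0.798  0.55   0.594  1.901 -0.413  0.814 -0.017] yaw 88.06450036315533 F [-2.729 -4.672  9.001] M [-1.015  0.6    0.344] tau7 -0.43137590400874615 0.013203158208040983
```

>>> send_rows --pt "0.05 0 0 0 0 0 0.012" --pt "0.05 0 0 0 0 0 0.012" --pt "0.05 0 0 0 0 0 0.012"

```text
clock: 14.65
tcp_pos: [0.5713, 0.1459, 0.1179]
orientation: [2.299, 2.14, -0.001]
contact_force: [-2.9, -4.0, 9.2]
grip_width: 0.013
```

```bash
python3 st.py
```

```text
14.65 [0.571 0.146 0.118] [-0.805  0.553  0.604  1.902 -0.421  0.816 -0.048] yaw 85.87642164453223 F [-2.855 -4.048  9.196] M [-1.007  0.639  0.27 ] tau7 -0.28319514356553555 0.012995879248225031
```

>>> send_rows --pt "0.05 0 0 0 0 0 0.012" --pt "0.05 0 0 0 0 0 0.012" --pt "0.05 0 0 0 0 0 0.012"

```text
clock: 14.9
tcp_pos: [0.5713, 0.1459, 0.1179]
orientation: [2.341, 2.095, -0.0]
contact_force: [-2.9, -3.6, 8.1]
grip_width: 0.0131
```

```bash
python3 st.py
```

```text
14.9 [0.571 0.146 0.118] [-0.812  0.555  0.614  1.902 -0.429  0.818 -0.08 ] yaw 83.65353483926637 F [-2.867 -3.613  8.14 ] M [-1.016  0.604 -0.125] tau7 0.09314523311331868 0.01309649424623903
```

The torque peaked (0.45) and then reversed, so the first click is in progress, past the crest. Following it into the notch.

>>> send_rows --pt "0.05 0 0 0 0 0 0.016" --pt "0.05 0 0 0 0 0 0.016" --pt "0.05 0 0 0 0 0 0.016"

```text
clock: 15.15
tcp_pos: [0.5713, 0.1459, 0.1179]
orientation: [2.393, 2.035, -0.001]
contact_force: [-3.0, -2.6, 8.4]
grip_width: 0.0134
```

```bash
python3 st.py
```

```text
15.15 [0.571 0.146 0.118] [-0.821  0.559  0.628  1.903 -0.439  0.82  -0.12 ] yaw 80.77044009256241 F [-3.008 -2.621  8.443] M [-0.82   0.655 -0.117] tau7 0.020387208787724376 0.013401969557456792
```

>>> send_rows --pt "0.05 0 0 0 0 0 0.016" --pt "0.05 0 0 0 0 0 0.016" --pt "0.05 0 0 0 0 0 0.016"

```text
clock: 15.4
tcp_pos: [0.5712, 0.1459, 0.1179]
orientation: [2.443, 1.974, -0.001]
contact_force: [-2.7, -3.6, 8.8]
grip_width: 0.0131
```

```bash
python3 st.py
```

```text
15.4 [0.571 0.146 0.118] [-0.83   0.563  0.641  1.904 -0.449  0.823 -0.161] yaw 77.88904850104336 F [-2.685 -3.616  8.817] M [-0.819  0.643 -0.082] tau7 0.022352084051817656 0.01308580505790108
```

>>> send_rows --pt "0.05 0 0 0 0 0 0.014" --pt "0.05 0 0 0 0 0 0.014" --pt "0.05 0 0 0 0 0 0.014"

```text
clock: 15.65
tcp_pos: [0.5713, 0.1459, 0.1179]
orientation: [2.485, 1.921, -0.001]
contact_force: [-2.9, -4.0, 8.1]
grip_width: 0.0134
```

```bash
python3 st.py
```

```text
15.65 [0.571 0.146 0.118] [-0.838  0.566  0.653  1.904 -0.458  0.825 -0.197] yaw 75.40120551761858 F [-2.949 -3.977  8.089] M [-0.843  0.575  0.084] tau7 -0.15815832652151585 0.013356599132763856
```

>>> send_rows --pt "0.05 0 0 0 0 0 0.014" --pt "0.05 0 0 0 0 0 0.014" --pt "0.05 0 0 0 0 0 0.014"

```text
clock: 15.9
tcp_pos: [0.5713, 0.1458, 0.1179]
orientation: [2.527, 1.866, -0.001]
contact_force: [-2.4, -4.9, 8.0]
grip_width: 0.0136
```

```bash
python3 st.py
```

```text
15.9 [0.571 0.146 0.118] [-0.846  0.569  0.664  1.904 -0.467  0.827 -0.232] yaw 72.89475379488744 F [-2.388 -4.881  8.031] M [-0.925  0.605  0.2  ] tau7 -0.23610991425812244 0.013567802912865513
```

The torque dropped, then came back to the friction level and is climbing again, so one full click is done. Letting go and lifting.

>>> send_rows --pt "0.05 0 0 0 0 0 0" --pt "0.05 0 0 0 0 0 0" --pt "0.9 0 0 0 0 0 0" --pt "0.9 0 0 0 0 0 0" --pt "0.9 0 0 0 0 0 0" --pt "0.9 0 0 0 0 0 0" --pt "0.9 0 0 0 0 0 0" --pt "0.9 0 0 0 0 0 0" --pt "0.9 0 0 0 0 0 0" --pt "0.9 0 0 -0.2 0 0 0" --pt "0.9 0 0 -0.4 0 0 0" --pt "0.9 0 0 -0.6 0 0 0" --pt "0.9 0 0 -0.8 0 0 0" --pt "0.9 0 0 -1 0 0 0" --pt "0.9 0 0 -1 0 0 0" --pt "0.9 0 0 -1 0 0 0"

```text
clock: 17.23
tcp_pos: [0.5721, 0.1475, 0.2685]
orientation: [2.526, 1.867, 0.006]
contact_force: [0.3, -0.2, -1.2]
grip_width: 0.0766
```

```bash
python3 st.py
python3 - <<'E'
from bench import r
from h import *
f=r.grab_frame("wrist");np.savez("pics/wrist7.npz",**f);s=r.grab_frame("side")["pixels"];g=r.grab_frame("scene")["pixels"]
cv2.imwrite("pics/m7.png",np.hstack([cv2.resize(f["pixels"],(480,360)),np.vstack([cv2.resize(s[150:290,270:430],(320,280)),cv2.resize(g[210:350,270:470],(320,224))])[:360]])[:,:,::-1] if 0 else np.vstack([np.hstack([cv2.resize(s[150:290,270:430],(320,280)),cv2.resize(g[210:350,270:470],(400,280))]),cv2.resize(f["pixels"][120:340],(720,248))[:, :]])[:,:,::-1])
E
```

```text
17.2333 [0.572 0.148 0.269] [-0.957  0.39   0.792  1.775 -0.309  1.102 -0.359] yaw 72.94980476960048 F [ 0.251 -0.172 -1.236] M [0.01  0.013 0.046] tau7 -0.06410715635865927 0.07656081286105995
```

View pics/m7.png

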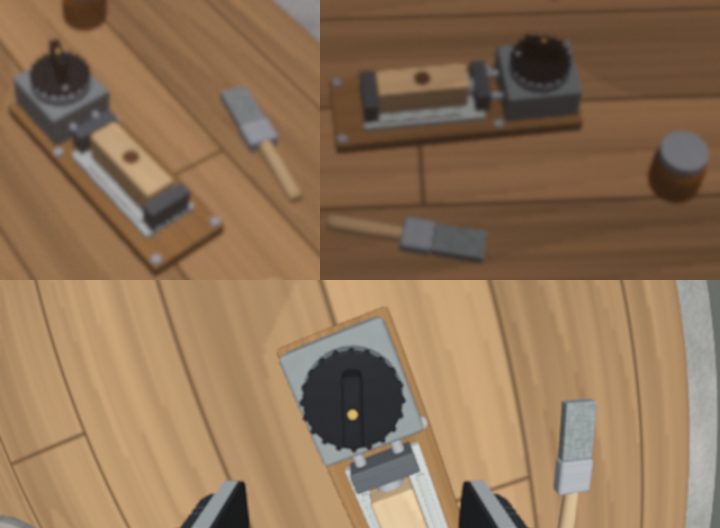

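The blank sits between the stop and the nose with no visible gap at either end. The wing is where it was left, the hand is clear, and the jar and brush have not moved. Handing in.

```bash
python3 -c "
from bench import r
print(r.hand_in())"
```

```text
the job is handed in; nothing more can be done
None
```

The job is handed in at about 17 s of the 72 s allowed. The plain-wood blank is clamped in the bed, and the knob has slipped one click by my torque readings. No verdict was reported.

- **Placing:** I laid the blank between the rails about 4 mm short of the stop and let go. On contact with the bed the wrist force reached about 23 N for a moment.
- **Clamping:** One grip on the wing was enough, turning it about 104° clockwise with no regrip. The torque at the last joint held at about 0.17 N m, rose to about 0.45 at 86°, reversed, and then climbed again to 0.24. I stopped there.
- **Last pictures:** The blank is flat and up against the stop, with the nose on it. The wing is where I left it, the jar and brush have not moved, and the open gripper is well above everything. The rung end was not in those last crops, but the arm never went near it.
- **Not verified directly:** The tell-tale rise (roughly 0.4 to 0.45 mm by the knob angle) and the clamping force are inferred from the torque and angle, not measured.
- **Disagreements:** The wrist moment reading was noisy, by about 0.05 N m, so I relied mainly on the last joint's torque. One wrist measurement of the held blank was off by about 4 mm because the arm was still settling, and I corrected for it.

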